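Shim the rocking microscope

ROBOT

A 7-joint arm with a two-finger parallel gripper is mounted at the origin on the work surface. World frame = base frame: x ahead of the robot, y to its left, z up, the work surface at z = 0. Lengths are in mm, angles in rad, forces in N, time in s.
With the tool pointing down it reaches from about 400 to 875 mm from the base axis. Payload 4.4 kg.
Tool frame: the origin (TCP) lies at the very end of the fingers, on their centre line; the grasp point (between the pads) lies 19 mm behind it; z points along the fingers, y is the line along which they close (so a half turn about z gives the same grasp; the last joint's range is limited). The gripper opens to 85 mm and grips with 20 to 120 N. Pads are 22 mm wide; open, the fingers measure 114 mm over their backs; the gripper's body (76 mm by 85 mm) begins 54 mm behind the grasp point. The pads swing forward as they close: fully open they stand 13 mm farther back than shut.
Start: joints at [1.254, 0.628, 0.038, 1.517, -0.027, 0.996, -0.02], TCP at [161.345, -629.671, 198.113] pointing down, gripper open.
Joint ranges: [-3.06, 3.06], [-0.37, 2.12], [-1.25, 1.32], [0.18, 2.47], [-1.1, 4.24], [0.23, 1.98], [-2.94, 2.94]. Speed limits (rad/s): [2.57, 2.57, 3.14, 3.14, 3.14, 3.14, 3.14].

INTERFACE

Orientations are given as [roll, pitch, yaw] about the fixed x, y, z axes, in that order (R = Rz(yaw) Ry(pitch) Rx(roll)).
In Python, from cell import read_state, get_image, camera_info, finish_job gives the robot as it stands.
- The arm moves only by the tool play_rows, never from a script. Its argument "deltas" is one flat list of numbers, 7 for each row, row after row: the shift along the tool's x, y, z in mm, then the turn, a rotation vector about the tool's x, y, z in rad, then the opening, from 0 (shut) to 1 (fully open). In form: [dx, dy, dz, ax, ay, az, grip, dx, dy, dz, ax, ay, az, grip, ...]. A call has 1 to 10 rows; each row is the pose to reach, as a shift and turn from the pose commanded when the call began, along the tool's axes at that moment; what a row does not reach only later rows make up. A row lasts 1/8 s, in which the tool goes at most 62.5 mm and 10.7 degrees, less where a joint would pass 70% of its speed; a pose out of reach is approached as far as the arm can. A call with a gripper value outside its range is refused whole. The fingers move at their own pace and stop on an object; the grip force is fixed at half the most. Time passes only in rows, so rows that repeat a pose let the fingers close. It gives the time, the measured TCP pose, the force, the opening and the grip force at its end, in the units of the state.
- read_state(): the state, without advancing time (a new reading comes with each control period).
- get_image(name): name is "scene" or "top" or "wrist"; returns the picture (480x640x3 uint8, red, green, blue); there is no depth.
- camera_info(name): a dict with "fx", "fy", "cx", "cy" (pixels), "T" (4x4, takes a point from camera to world coordinates). Camera axes: x right, y down, z forward; pixel columns grow to the right and rows downward; lengths in mm; the calibration is good to about 2 mm. A picture is of the moment at which its call begins: read the wrist's pose just before it. camera_info takes no time and is no camera call; for the wrist camera it gives the pose at the moment of the call.
- finish_job(): hands the job in; it is judged then, once.
The state is a dict: "clock": time; "qpos": joint angles; "qd": joint speeds; "tau": joint torques, N m; "eef_pos": TCP position; "tool_rot": TCP orientation; "force": force on the tool from outside, world axes, zero at the start; "torque": the same for the moment, N m; "width": finger opening in mm; "gripper_force": force on a finger pad.
Only numpy, scipy, OpenCV 4.12 (cv2) and the standard library are available. Lean on these libraries where they do the work, as an engineer would, in place of code of your own. Each camera call takes 0.05 s, during which the arm holds its last target. There are 200 camera calls.

TASK

The microscope rocks because the foot at its front right corner, as seen from the eyepiece side, is too short. Push the orange wedge along the bench, thin end first, in from the microscope's right side under that short foot until the microscope stands level and the rocking stops, then draw the hand away. Only push the wedge with the fingers, never pick it up, and do not touch the microscope or disturb the other things on the bench.

Things in the scene. Friction and masses are not known exactly. Their poses are not given: they have to be found in the camera images.
- microscope: Cream microscope. Origin on the bench under the middle of its base; x to its back (column side), y to its left. Base slab 245 (x) by 205 mm (y), 22 to 62 mm above the bench; column at x = +85 mm, head over the base from 200 mm up. Black ball feet, 40 mm across, at x = +-100, y = +-80 mm. It does not slide; it rocks about the line from the front left (-100, +80) to the back right (+100, -80) foot.
- rock (a joint): Lean of the microscope towards its short foot, rad: 0 = level, all feet bearing, a firm stop; 0.062 = leaning fully, short foot on the bench (the start). Its weight (3 to 6 N on the short foot) keeps it leaning unless something under that foot holds it up. 0.01 rad is 1.3 mm of height at the foot.
- short_foot (a point): Lowest point of the short foot, the ball foot at the front right corner (-100, -80 mm in the microscope's frame), about 22 mm inside the base's right and front edges. 8 mm above the bench when level, 0 when leaning fully: the wedge must lift it those 8 mm.
- wedge: Loose orange wedge, 100 mm (x) by 44 mm (y), 60 g. Origin: centre of its underside; x to the thin end. Top slopes from 18 mm at the back (x = -50) to 1.5 mm at the tip (x = +50). Starts to the right of the short foot, askew and out of line. Level and jammed when its tip is about 38 mm past the foot's middle. Push: under 1 N on the bench, 4 to 12 N under the foot, more once jammed. Stays where left.
- wedge_tip (a point): Middle of the wedge's thin edge, on the bench.
- wedge_back (a point): Middle of the wedge's upright back face, 44 mm wide and 18 mm high; this point is 9 mm above the bench.
- dish: Bystander: round glass dish, 94 mm across, 16 mm high; origin at the centre of its underside.
- slide_box: Bystander: small cardboard slide box, 55 x 65 x 18 mm; origin at the centre of its underside.
- dropper: Bystander: amber dropper bottle, 38 mm across, 85 mm high, left of the microscope; origin at the centre of its underside.
Not all that is in view belongs to the job. There is more than one size of the wedge; the one meant has the size given above.

How it is judged:
By the outcome, as a careful person would: the job done as asked, in the order asked, and still so for the second after the job is handed in, with the robot touching nothing.
It also fails if it takes over 69 s, if anything falls off the work surface, if the arm or the gripper's body presses on something with over 40 N, if the wrist force passes 120 N, or if a joint passes its speed limit or range.

## Working session

There is one attempt and no reset: what is moved stays moved. The work goes in short steps, Python scripts to look and compute and a tool call to move; the robot and the scene stay as the last step left them, time stands still between calls to the robot, and variables do not carry over. Pictures are saved under pics/ and viewed, at most 10 in all, crops included, and the job is handed in when it is done.

Besides the shell and the picture viewer there is one more tool, called after "Request:" in YAML: its name, and indented under it one key for each argument. play_rows: Moves the arm, as the interface text tells. Its arguments: {"type":"object","properties":{"deltas":{"type":"array"}},"required":["deltas"]}

```bash
mkdir -p pics; cat > h.py <<'E'
import numpy as np,cv2
from cell import *
def ray(name,px,z=0):
    c=camera_info(name);T=np.array(c["T"])
    d=T[:3,:3]@np.array([(px[0]-c["cx"])/c["fx"],(px[1]-c["cy"])/c["fy"],1]);o=T[:3,3]
    return (o+d*(z-o[2])/d[2])
def proj(name,p):
    c=camera_info(name);T=np.linalg.inv(np.array(c["T"]));q=T[:3,:3]@p+T[:3,3]
    return c["fx"]*q[0]/q[2]+c["cx"],c["fy"]*q[1]/q[2]+c["cy"]
E
python3 - <<'E'
from h import *
print(read_state())
for n in("scene","top"):
    cv2.imwrite(f"pics/{n}0.png",get_image(n)[:,:,::-1]); print(n,camera_info(n))
E
```

```text
{'clock': 0.0, 'qpos': array([ 1.2542083 ,  0.62936631,  0.03842802,  1.51837481, -0.02697118,
        0.99628775, -0.0199831 ]), 'qd': array([-1.15402572e-03, -1.01867069e-03,  6.41222479e-05,  1.91226246e-03,
       -2.25191048e-04, -5.01018987e-04,  3.12734783e-04]), 'tau': array([-3.63672689e-04, -5.63413882e+01,  1.22676082e+00, -1.93448049e+01,
        1.12060021e-02,  1.04772786e-02, -3.97123102e-06]), 'eef_pos': array([ 161.16338171, -628.98979145,  197.17363989]), 'tool_rot': array([-3.13967459e+00,  4.24424941e-05,  2.50831764e-01]), 'force': array([-0.04840555, -0.10888681, -0.15652013]), 'torque': array([-0.00959352,  0.03501222, -0.01573088]), 'gripper_force': 0.0, 'width': 85.49594032432982}
scene {'fx': 477.3699640254392, 'fy': 477.3699640254392, 'cx': 320.90110859104226, 'cy': 241.6629943989158, 'T': array([[ 6.34021071e-03,  6.39461482e-01, -7.68796992e-01,
         1.45469909e+03],
       [ 9.99934866e-01,  3.24214732e-03,  1.09431048e-02,
         8.12778261e+01],
       [ 9.49024714e-03, -7.68816299e-01, -6.39399275e-01,
         7.22944341e+02],
       [ 0.00000000e+00,  0.00000000e+00,  0.00000000e+00,
         1.00000000e+00]])}
top {'fx': 437.8183526532886, 'fy': 437.8183526532886, 'cx': 310.6115701617052, 'cy': 236.20305761691134, 'T': array([[ 2.30308382e-02, -9.82066641e-01,  1.87122136e-01,
         4.65782121e+02],
       [-9.99698709e-01, -2.42124164e-02, -4.03109578e-03,
         9.77588664e+01],
       [ 8.48948376e-03, -1.86972918e-01, -9.82328385e-01,
         8.33482732e+02],
       [ 0.00000000e+00,  0.00000000e+00,  0.00000000e+00,
         1.00000000e+00]])}
```

View pics/scene0.png

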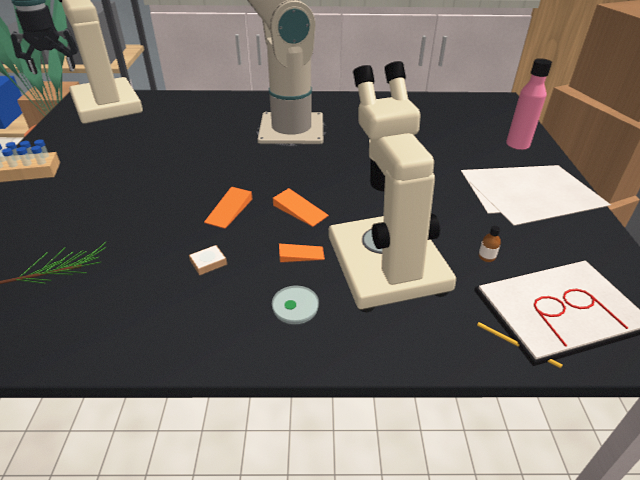

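View pics/top0.png

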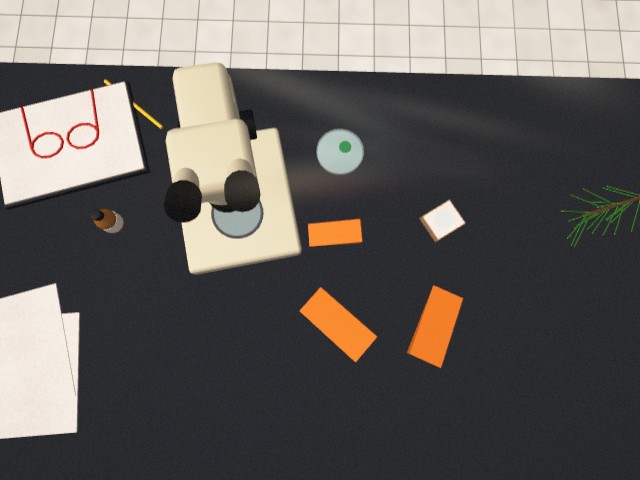

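The top view shows three orange wedges: (335,233), (338,325) and (435,327). The one at (335,233) looks like 100 x 44 mm and the other two look larger. I'll measure all three and confirm with an enlarged crop.

```bash
python3 - <<'E'
from h import *
for n in("top","scene"):
    im=cv2.imread(f"pics/{n}0.png");h=cv2.cvtColor(im,cv2.COLOR_BGR2HSV)
    m=cv2.inRange(h,(5,170,100),(16,255,255))
    for c in cv2.findContours(m,0,2)[0]:
        if cv2.contourArea(c)<300: continue
        q=cv2.boxPoints(cv2.minAreaRect(c)); a=cv2.approxPolyDP(c,3,True)[:,0]
        w=[ray(n,p,8)[:2] for p in q]
        print(n,q.mean(0),[round(np.linalg.norm(w[i]-w[i+1])) for i in(0,1)],a.tolist(),[ray(n,p,0)[:2].round().tolist() for p in a])
    # microscope base mask corners
    m=cv2.inRange(h,(15,20,120),(32,110,255))
    c=[c for c in cv2.findContours(m,0,2)[0] if cv2.contourArea(c)>3000]
    for k in c:
        a=cv2.approxPolyDP(k,4,True)[:,0]
        print(n,cv2.boundingRect(k),[(p.tolist(),ray(n,p,62)[:2].round().tolist()) for p in a] if len(a)<25 else len(a))
a=cv2.imread("pics/scene0.png")[215:325,255:375];b=cv2.imread("pics/top0.png")[180:290,280:400]
cv2.imwrite("pics/crop.png",np.hstack([cv2.resize(x,None,fx=3.3,fy=3.3,interpolation=2) for x in(a,b)]))
E
```

```text
top [337.82413 324.01035] [63, 140] [[320, 287], [300, 312], [356, 361], [376, 336]] [[527.0, 74.0], [479.0, 111.0], [393.0, 5.0], [439.0, -32.0]]
top [436.58783 326.23093] [138, 69] [[433, 285], [407, 352], [440, 367], [462, 298]] [[536.0, -141.0], [411.0, -89.0], [386.0, -149.0], [513.0, -195.0]]
top [334.41876 232.36295] [103, 47] [[360, 220], [308, 224], [309, 246], [360, 242]] [[659.0, -1.0], [649.0, 100.0], [605.0, 97.0], [615.0, -1.0]]
top (0, 0, 640, 274) 153
scene [301.5 252. ] [63, 105] [[279, 244], [280, 261], [324, 258], [321, 246]] [[595.0, -5.0], [654.0, 1.0], [644.0, 100.0], [601.0, 94.0]]
scene [298.9615  208.30768] [94, 189] [[273, 197], [275, 206], [312, 226], [328, 215], [289, 188]] [[400.0, -33.0], [441.0, -25.0], [525.0, 72.0], [479.0, 112.0], [356.0, 8.0]]
scene [228.42621 207.68852] [197, 93] [[251, 192], [231, 187], [204, 222], [225, 227], [251, 199]] [[377.0, -94.0], [353.0, -151.0], [511.0, -196.0], [530.0, -141.0], [410.0, -90.0]]
scene (0, 397, 639, 83) [([0, 479], [1162.0, -343.0]), ([575, 479], [1164.0, 435.0]), ([638, 397], [1038.0, 587.0]), ([521, 397]
[... 1245 characters left out ...]
0, -72.0]), ([282, 95], [-125.0, -36.0]), ([310, 88], [-188.0, 59.0]), ([314, 19], [-1056.0, 69.0]), ([308, 5], [-1322.0, 36.0]), ([538, 8], [-1301.0, 1267.0]), ([540, 3], [-1408.0, 1316.0])]
scene (62, 0, 81, 123) [([63, 0], [-1382.0, -1293.0]), ([84, 62], [-432.0, -825.0]), ([70, 72], [-325.0, -837.0]), ([64, 56], [-498.0, -930.0]), ([63, 72], [-325.0, -863.0]), ([85, 72], [-326.0, -782.0]), ([89, 80], [-248.0, -739.0]), ([69, 88], [-174.0, -781.0]), ([81, 121], [83.0, -642.0]), ([141, 111], [9.0, -479.0]), ([126, 78], [-270.0, -612.0]), ([113, 77], [-279.0, -662.0]), ([119, 73], [-318.0, -653.0]), ([117, 61], [-446.0, -701.0]), ([109, 62], [-434.0, -729.0]), ([93, 4], [-1304.0, -1103.0])]
```

View pics/crop.png

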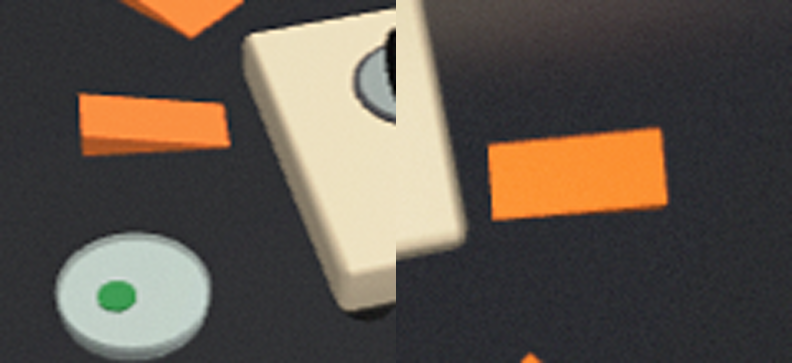

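The small wedge (335,233 in top, 302,252 in scene) measures 103x47 mm, against 140x63 and more for the other two. It's the one meant, and its thin end points towards the microscope (world +y). Next I'll locate the base.

```bash
python3 - <<'E'
import cv2,numpy as np
a=cv2.imread("pics/scene0.png")[205:325,315:465];b=cv2.imread("pics/top0.png")[120:280,160:310]
a=cv2.resize(a,None,fx=2.66,fy=2.66,interpolation=2);b=cv2.resize(b,None,fx=2.6,fy=2.6,interpolation=2)
H=max(a.shape[0],b.shape[0]);a=cv2.copyMakeBorder(a,0,H-a.shape[0],0,0,0);b=cv2.copyMakeBorder(b,0,H-b.shape[0],0,0,0)
cv2.imwrite("pics/crop2.png",np.hstack([a,b]))
E
```

```text
(no output)
```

View pics/crop2.png

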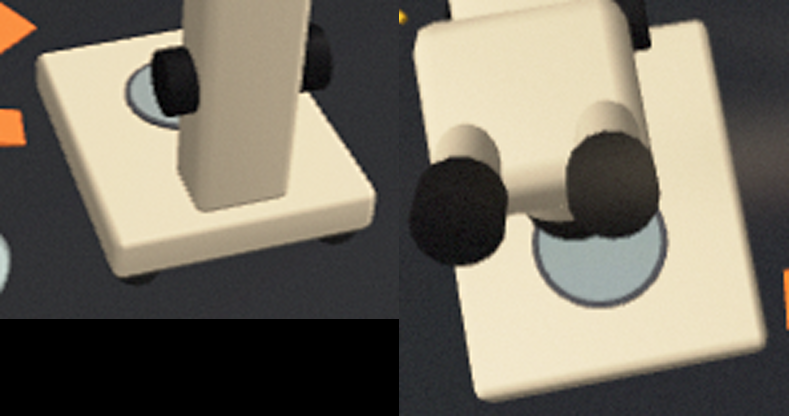

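```bash
cat > fit.py <<'E'
from h import *
from scipy.optimize import least_squares
def mask(n,f):
    h=cv2.cvtColor(cv2.imread(f),cv2.COLOR_BGR2HSV).astype(int); return (h[...,2]>110)&(h[...,0]<35)&(h[...,1]<130)&(h[...,1]>15)
mt=mask("top","pics/top0.png");ms=mask("scene","pics/scene0.png")
obs=[]
for r in range(145,238,4): obs.append(("top","R",np.array([np.where(mt[r,250:306])[0].max()+250.5,r])))
for c in range(198,292,4): obs.append(("top","F",np.array([c,np.where(mt[240:285,c])[0].max()+240.5])))
for r in range(245,296,3): obs.append(("scene","R",np.array([np.where(ms[r,325:370])[0].min()+324.5,r])))
for c in range(368,446,4): obs.append(("scene","B",np.array([c,np.where(ms[270:320,c])[0].max()+270.5])))
edges={("top","R"):((-122,-102.5,60),(122,-102.5,60)),("top","F"):((-122.5,-102,25),(-122.5,102,25)),
("scene","R"):((-122,-102.5,24),(122,-102.5,24)),("scene","B"):((122.5,-102,24),(122.5,102,24))}
lean=.062; ax=np.array([200,-160,0])/256.1
R,_=cv2.Rodrigues(ax*lean)
def body(p):
    o=np.array([-100,80,0]); return R@(np.array(p)-o)+o
print(body((-100,-80,8)))
def world(p,v):
    c,s=np.cos(v[2]),np.sin(v[2]);q=body(p); return np.array([v[0]+c*q[0]-s*q[1],v[1]+s*q[0]+c*q[1],q[2]])
def res(v,k=None):
    o=[]
    for n,e,p in obs:
        if k and (n,e)!=k: continue
        a,b=[np.array(proj(n,world(q,v))) for q in edges[n,e]];d=(b-a)/np.linalg.norm(b-a);w=p-a;o.append(d[0]*w[1]-d[1]*w[0])
    return np.array(o)
s=least_squares(res,[700,200,.1],loss="soft_l1");v=s.x;print(v)
for k in edges:print(k,res(v,k).mean().round(2),res(v,k).std().round(2))
c,sn=np.cos(v[2]),np.sin(v[2]);Rm=np.array([[c,-sn],[sn,c]])
foot=v[:2]+Rm@[-100,-80];print("foot",foot,"insert dir",Rm@[0,1])
E
python3 - <<'E'
from fit import *
# wedge: points in top/scene, local corners
P=[("top",(308,224),(50,-22,1.5)),("top",(309,246.5),(50,22,1.5)),("top",(360.5,220),(-50,-22,18)),("top",(361,242.5),(-50,22,18)),
("scene",(279,244),(-50,22,18)),("scene",(280,262),(-50,-22,0)),("scene",(324.5,258.5),(50,-22,0)),("scene",(321.5,246),(50,22,1.5))]
def r2(u):
    c,s=np.cos(u[2]),np.sin(u[2]);o=[]
    for n,px,l in P:o+=list(np.array(proj(n,np.array([u[0]+c*l[0]-s*l[1],u[1]+s*l[0]+c*l[1],l[2]])))-px)
    return o
u=least_squares(r2,[627,48,1.6]).x;print("wedge",u,np.round(r2(u),1))
h=np.array([np.cos(u[2]),np.sin(u[2])]);print("tip",u[:2]+50*h,"back",u[:2]-50*h)
for n,px in(("top",(340,152)),): print("dish",ray(n,px,8))
print("wedge in scope frame", Rm.T@(u[:2]-v[:2]), u[2]-v[2]-np.pi/2)
print(read_state()["eef_pos"])
E
```

```text
[-100.15968948  -80.19961185    0.24261533]Traceback (most recent call last):
  File "<stdin>", line 1, in <module>
  File "fit.py", line 26, in <module>
    s=least_squares(res,[700,200,.1],loss="soft_l1");v=s.x;print(v)
    return func(*args, **kwargs)
    result = trf(vector_fun.fun, vector_fun.jac, x0, f0, J0, lb, ub, ftol, xtol,
                 gtol, max_nfev, x_scale, loss_function, tr_solver,
                 tr_options.copy(), verbose, callback=callback_wrapped)
    return trf_no_bounds(
        fun, jac, x0, f0, J0, ftol, xtol, gtol, max_nfev, x_scale,
        loss_function, tr_solver, tr_options, verbose, callback=callback)
    J = jac(x)
    self._update_jac()
    ~~~~~~~~~~~~~~~~^^
    self.J = self.jac_wrapped(xp_copy(self.x), f0=self.f)
             ~~~~~~~~~~~~~~~~^^^^^^^^^^^^^^^^^^^^^^^^^^^^
    J, dct = approx_derivative(
             ~~~~~~~~~~~~~~~~~^
        self.fun,
        ^^^^^^^^^
    ...<2 lines>...
        **self.finite_diff_options,
        ^^^^^^^^^^^^^^^^^^^^^^^^^^^
    )
    ^
    J, _nfev = _dense_difference(fun_wrapped, x0, f0, h,
               ~~~~
[... 248 characters left out ...]
als]
                                    ^^^^^^^
    f = np.atleast_1d(self.fun(x, *self.args, **self.kwargs))
                      ~~~~~~~~^^^^^^^^^^^^^^^^^^^^^^^^^^^^^^
    return np.atleast_1d(self.fun(x))
                         ~~~~~~~~^^^
    return self.f(x, *self.args, **self.kwargs)
           ~~~~~~^^^^^^^^^^^^^^^^^^^^^^^^^^^^^^
  File "fit.py", line 24, in res
    a,b=[np.array(proj(n,world(q,v))) for q in edges[n,e]];d=(b-a)/np.linalg.norm(b-a);w=p-a;o.append(d[0]*w[1]-d[1]*w[0])
                  ~~~~^^^^^^^^^^^^^^
  File "h.py", line 8, in proj
    c=camera_info(name);T=np.linalg.inv(np.array(c["T"]));q=T[:3,:3]@p+T[:3,3]
ValueError: time passes only in moves, steps and waits
```

camera_info is limited per instant, and this fit comes close to a model search. I'll use plain ray casting onto planes with line fits instead.

```bash
rm fit.py; cat > m.py <<'E'
from h import *
import h,functools
camera_info=functools.lru_cache(h.camera_info); h.camera_info=camera_info
def mask(f):
    q=cv2.cvtColor(cv2.imread(f),cv2.COLOR_BGR2HSV).astype(int); return (q[...,2]>110)&(q[...,0]<35)&(q[...,1]<130)&(q[...,1]>15)
mt=mask("pics/top0.png");ms=mask("pics/scene0.png")
def line(name,pix,z0,z1):
    P=np.float32([ray(name,p,z)[:2] for p,z in zip(pix,np.linspace(z0,z1,len(pix)))])
    l=cv2.fitLine(P,cv2.DIST_HUBER,0,.01,.01)[:,0]; r=(P-l[2:])@[-l[1],l[0]]; print(name,l.round(3),"ang",np.arctan2(l[1],l[0]).round(3),"std",r.std().round(2));return l
L={}
L["tR"]=line("top",[(np.where(mt[r,250:306])[0].max()+250.5,r) for r in range(145,238,4)],59,51)
L["tF"]=line("top",[(c,np.where(mt[240:285,c])[0].max()+240.5) for c in range(198,292,4)],25,15)
L["sR"]=line("scene",[(np.where(ms[r,325:370])[0].min()+324.5,r) for r in range(245,296,3)],15,23)
L["sB"]=line("scene",[(c,np.where(ms[270:320,c])[0].max()+270.5) for c in range(368,446,4)],24,32)
E
python3 - <<'E'
from m import *
def cross(a,b):
    t=np.linalg.solve(np.c_[a[:2],-b[:2]],b[2:]-a[2:]);return a[2:]+t[0]*a[:2]
for a in("tR","sR"):
    for b in("tF","sB"):print(a,b,cross(L[a],L[b]).round(1))
B=lambda n,p,z:ray(n,p,z)[:2]
tip=[(B("top",(308,224),1.5)+B("top",(309,246.5),1.5))/2,(B("scene",(324.5,258.5),0)+B("scene",(321.5,246),1.5))/2]
bt=(B("top",(360.5,220),18)+B("top",(361,242.5),18))/2
bs=[B("scene",(279,244),18),B("scene",(280,262),0)]
print("tips",tip,"back top",bt,"scene",bs,np.mean(bs,0))
print("dish",B("top",(340,152),8),"big wedge near corner",B("top",(320,287),2))
E
```

```text
top [9.76000e-01 2.17000e-01 6.98500e+02 1.35349e+02] ang 0.219 std 0.51
top [ 2.23000e-01 -9.75000e-01  5.64302e+02  2.17254e+02] ang -1.346 std 0.64
scene [9.77000e-01 2.12000e-01 6.98112e+02 1.37122e+02] ang 0.214 std 0.72
scene [ 2.23000e-01 -9.75000e-01  8.01459e+02  2.47161e+02] ang -1.346 std 0.71
tR tF [588.6 110.9]
tR sB [820.8 162.6]
sR tF [588.1 113.2]
sR sB [820.6 163.7]
tips [array([626.14951881,  98.48050506]), array([624.17346884,  98.18764696])] back top [633.16744997  -0.70660897] scene [array([615.96023254,  -2.80177071]), array([657.48845869,   1.14475967])] [636.72434562  -0.82850552]
dish [795.29757502  39.73679509] big wedge near corner [526.80632129  74.33654822]
```

Base yaw is about 0.22 rad and the short foot is at about (603,137). The wedge runs from its back at (635,-1) to its tip at (625,98). I'll push with the shut fingers side by side across the back face, on a heading of about 1.87 rad towards the foot.

```bash
cat > d.py <<'E'
from h import *
from scipy.spatial.transform import Rotation as Ro
import sys
def delta(p,yaw):
    s=read_state();R=Ro.from_euler("xyz",s["tool_rot"]);T=Ro.from_euler("xyz",[np.pi,0,yaw])
    print(s["clock"].__round__(2) if hasattr(s["clock"],"__round__") else s["clock"],s["eef_pos"].round(1),s["tool_rot"].round(3),"F",s["force"].round(1))
    print("shift",R.inv().apply(np.array(p)-s["eef_pos"]).round(1),"turn",(R.inv()*T).as_rotvec().round(3))
if __name__=="__main__":
    a=[float(x) for x in sys.argv[1:]];delta(a[:3],a[3])
E
python3 d.py 644.6 -25 200 1.87; python3 d.py 644.6 -25 60 1.87
```

```text
0.1 [ 161.2 -629.1  197.3] [-3.14   0.     0.251] F [-0.2  0.2 -0.7]
shift [ 618.2 -465.2   -1.9] turn [-1.000e-03 -1.000e-03 -1.619e+00]
0.1 [ 161.2 -629.1  197.3] [-3.14   0.     0.251] F [-0.2  0.2 -0.7]
shift [ 618.2 -465.   138.1] turn [-1.000e-03 -1.000e-03 -1.619e+00]
```

Request:
play_rows:
  deltas: [46,-35,0,0,0,-0.12,0,92,-70,0,0,0,-0.24,0,138,-105,0,0,0,-0.36,0,184,-140,0,0,0,-0.48,0,230,-175,0,0,0,-0.6,0,276,-210,0,0,0,-0.72,0,322,-245,0,0,0,-0.84,0,368,-280,0,0,0,-0.96,0,414,-312,0,0,0,-1.08,0,460,-346,0,0,0,-1.2,0]

```text
clock: 1.35
eef_pos: [521.9, -179.1, 197.9]
tool_rot: [-3.141, 0.0, 1.454]
force: [1.0, -0.2, -0.7]
width: 0.0
gripper_force: 0.0
```

```bash
python3 d.py 644.6 -25 60 1.87
```

```text
1.35 [ 521.9 -179.1  197.9] [-3.141  0.     1.454] F [ 1.  -0.2 -0.7]
shift [167.4 104.  137.9] turn [-0.     0.    -0.416]
```

Request:
play_rows:
  deltas: [40,26,0,0,0,-0.1,0,84,52,0,0,0,-0.21,0,126,78,0,0,0,-0.32,0,167,104,30,0,0,-0.416,0,167,104,80,0,0,-0.416,0,167,104,130,0,0,-0.416,0,167,104,138,0,0,-0.416,0,167,104,138,0,0,-0.416,0]

```text
clock: 2.35
eef_pos: [644.7, -27.0, 60.6]
tool_rot: [3.141, -0.0, 1.867]
force: [1.7, 0.5, 0.0]
width: 0.0
gripper_force: 0.0
```

```bash
python3 d.py 644.6 -25 5 1.87; python3 - <<'E'
from h import *
a=get_image("scene")[170:330,230:390,::-1];b=get_image("top")[130:290,240:400,::-1]
cv2.imwrite("pics/c3.png",np.hstack([cv2.resize(x,None,fx=2.5,fy=2.5,interpolation=2) for x in(a,b)]))
E
```

```text
2.35 [644.7 -27.   60.6] [ 3.141 -0.     1.867] F [1.7 0.5 0. ]
shift [ 1.9  0.4 55.6] turn [ 0.    -0.    -0.003]
```

View pics/c3.png

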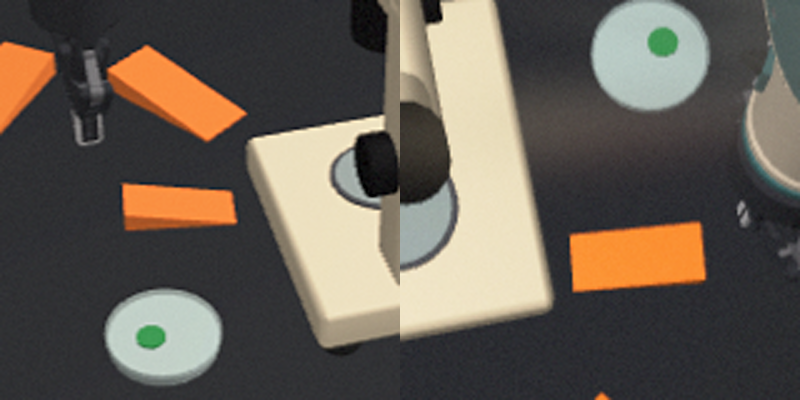

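The fingers hang clear behind the wedge's back (scene crop (90,130)), and the wedge is untouched. Now I'll go down and start a gentle push.

Request:
play_rows:
  deltas: [0,0,30,0,0,0,0,0,0,52,0,0,0,0,0,0,55,0,0,0,0,5,0,55,0,0,0,0,10,0,55,0,0,0,0,15,0,55,0,0,0,0,20,0,55,0,0,0,0,25,0,55,0,0,0,0,29,0,55,0,0,0,0,29,0,55,0,0,0,0]

```text
clock: 3.7
eef_pos: [635.8, 1.3, 5.1]
tool_rot: [-3.142, -0.0, 1.867]
force: [0.7, -0.3, -0.0]
width: -0.1
gripper_force: 0.0
```

```bash
cat > look.py <<'E'
from h import *
import sys
n="top"
s=read_state();print(s["eef_pos"].round(1),s["force"].round(1))
for n in("top","scene"):
    im=get_image(n)[:,:,::-1].copy();cv2.imwrite(f"pics/{n}_{sys.argv[1]}.png",im)
    h=cv2.cvtColor(im,cv2.COLOR_BGR2HSV);m=cv2.inRange(h,(5,170,100),(16,255,255))
    for c in cv2.findContours(m,0,2)[0]:
        M=cv2.moments(c)
        if M["m00"]<80: continue
        q=np.array([M["m10"],M["m01"]])/M["m00"]
        if (n=="top" and q[1]>275) or (n=="scene" and q[1]<228): continue
        a=cv2.approxPolyDP(c,2.5,True)[:,0]
        print(n,[(p.tolist(),ray(n,p,1.5)[:2].round().tolist(),ray(n,p,18)[:2].round().tolist()) for p in a])
E
python3 look.py 1
```

```text
[635.8   1.3   5.1] [ 0.7 -0.3 -0. ]
top [([361, 234], [631.0, -3.0], [628.0, -1.0]), ([355, 231], [637.0, 8.0], [633.0, 10.0]), ([349, 220], [658.0, 20.0], [654.0, 22.0]), ([308, 224], [648.0, 100.0], [645.0, 100.0]), ([309, 246], [605.0, 97.0], [602.0, 97.0]), ([360, 242], [615.0, -1.0], [612.0, 1.0])]
top [([109, 220], [647.0, 486.0], [643.0, 478.0]), ([105, 216], [654.0, 495.0], [651.0, 487.0]), ([94, 222], [642.0, 515.0], [638.0, 506.0]), ([102, 228], [630.0, 498.0], [627.0, 490.0])]
scene [([279, 245], [600.0, -5.0], [620.0, -3.0]), ([280, 261], [656.0, 1.0], [674.0, 3.0]), ([324, 258], [645.0, 100.0], [664.0, 100.0]), ([321, 246], [603.0, 94.0], [623.0, 93.0])]
```

```bash
python3 - <<'E'
import cv2,numpy as np
a=cv2.imread("pics/scene_1.png")[215:285,245:345];b=cv2.imread("pics/top_1.png")[195:265,295:395]
cv2.imwrite("pics/c4.png",np.hstack([cv2.resize(x,None,fx=4,fy=4,interpolation=2) for x in(a,b)]))
E
```

```text
(no output)
```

View pics/c4.png

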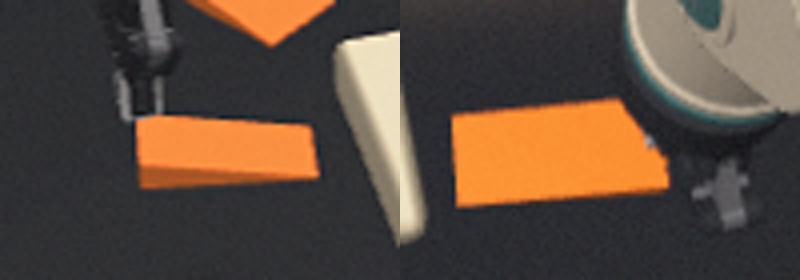

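```bash
python3 - <<'E'
from h import *
import h,functools
h.camera_info=functools.lru_cache(h.camera_info)
for z in(5,30,60):
    print(z,[np.round(proj(n,np.array([635.8,1.3,z])),0) for n in("scene","top")])
n="wrist";c=camera_info(n);print(c["T"].round(2)); cv2.imwrite("pics/w1.png",get_image(n)[:,:,::-1])
print(np.round(proj(n,np.array([635.8,1.3,5])),0),np.round(proj(n,np.array([635,-1,18])),0))
E
```

```text
5 [array([281., 254.]), array([359., 231.])]
30 [array([280., 246.]), array([360., 229.])]
60 [array([279., 235.]), array([362., 225.])]
[[ 9.6000e-01  2.8000e-01  9.0000e-02  6.1225e+02]
 [ 2.9000e-01 -9.1000e-01 -3.0000e-01  7.8480e+01]
 [-0.0000e+00  3.2000e-01 -9.5000e-01  1.8125e+02]
 [ 0.0000e+00  0.0000e+00  0.0000e+00  1.0000e+00]]
[321. 279.] [319. 294.]
```

View pics/w1.png

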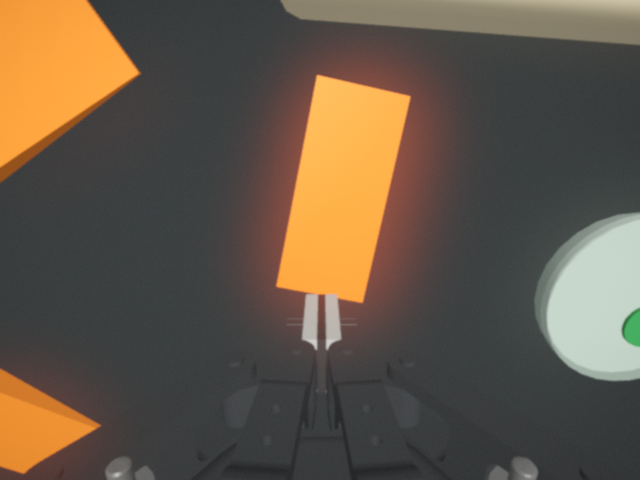

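The wrist view shows the shut fingers just behind the wedge's back, at (306-340, 295), covering only about 17 of its 44 mm. I'll back off slightly and open them to about 20 mm for a wider, steadier push.

Request:
play_rows:
  deltas: [-6,0,0,0,0,0,0,-6,0,0,0,0,0,0.25,-6,0,1,0,0,0,0.25,-6,0,1,0,0,0,0.25,-2,0,1,0,0,0,0.25,2,0,1,0,0,0,0.25,6,0,1,0,0,0,0.25,10,0,1,0,0,0,0.25,14,0,1,0,0,0,0.25,14,0,1,0,0,0,0.25]

```text
clock: 5.1
eef_pos: [631.7, 14.8, 4.2]
tool_rot: [3.142, -0.0, 1.868]
force: [0.6, 0.2, 0.3]
width: 21.0
gripper_force: 0.0
```

```bash
cat > wl.py <<'E'
from h import *
import sys
s=read_state();c=camera_info("wrist");im=get_image("wrist")[:,:,::-1].copy();cv2.imwrite(f"pics/w_{sys.argv[1]}.png",im)
hs=cv2.cvtColor(im,cv2.COLOR_BGR2HSV);m=cv2.inRange(hs,(5,150,140),(18,255,255))
cs=[k for k in cv2.findContours(m,0,2)[0] if cv2.contourArea(k)>1500 and cv2.pointPolygonTest(k,(325,230),False)>=-60]
print(round(s["clock"],2),s["eef_pos"].round(1),s["tool_rot"].round(3),"F",s["force"].round(1),"w",round(s["width"],1))
T=np.array(c["T"])
def cast(p,z):
    d=T[:3,:3]@[(p[0]-c["cx"])/c["fx"],(p[1]-c["cy"])/c["fy"],1];return (T[:3,3]+d*(z-T[2,3])/d[2])[:2]
for k in cs:
    q=cv2.boxPoints(cv2.minAreaRect(k));q=q[np.argsort(q[:,1])];t=[cast(p,1.5) for p in q[:2]];b=[cast(p,18) for p in q[2:]]
    tip,back=np.mean(t,0),np.mean(b,0);e=tip-back
    print("box",q.round().tolist(),"tip",tip.round(1),"back",back.round(1),"len",np.linalg.norm(e).round(1),"wid",np.linalg.norm(b[0]-b[1]).round(1),"head",np.arctan2(e[1],e[0]).round(3))
    f=np.array([602.7,137.3]);n=e/np.linalg.norm(e);print("foot along from back",((f-back)@n).round(1),"left of axis",(n[0]*(f-back)[1]-n[1]*(f-back)[0]).round(1))
E
python3 wl.py 2
```

```text
5.1 [631.7  14.8   4.2] [ 3.142 -0.     1.868] F [0.6 0.2 0.3] w 21.0
box [[0.0, 387.0], [78.0, 387.0], [0.0, 479.0], [78.0, 479.0]] tip [ 489.3 -103.4] back [ 504.  -155.6] len 54.2 wid 47.5 head 1.846
foot along from back 255.0 left of axis -174.6
box [[316.0, 108.0], [409.0, 128.0], [272.0, 312.0], [365.0, 332.0]] tip [626.4  99.3] back [635.7  -1.8] len 101.5 wid 49.0 head 1.663
foot along from back 141.5 left of axis 20.1
box [[51.0, -25.0], [-92.0, 75.0], [144.0, 108.0], [2.0, 208.0]] tip [452.6  85.9] back [506.5  44.5] len 67.9 wid 84.3 head 2.486
foot along from back -19.8 left of axis -132.2
```

View pics/w_2.png

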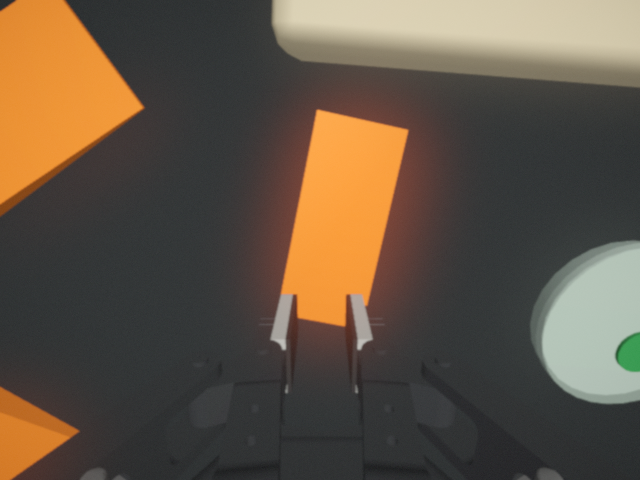

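The fingers are hovering over the wedge. In both the scene and wrist views the fingertips sit about 25-30 mm higher than the reported TCP, and there was no contact force. I'll back off behind the wedge and lower step by step, watching the force.

Request:
play_rows:
  deltas: [-15,0,-2,0,0,0,0.25,-30,0,-2,0,0,0,0.25,-46,0,-2,0,0,0,0.25,-46,0,2,0,0,0,0.25,-46,0,4,0,0,0,0.25,-46,0,4,0,0,0,0.25]

```text
clock: 5.9
eef_pos: [644.8, -28.8, -0.2]
tool_rot: [-3.141, -0.001, 1.868]
force: [1.0, 0.2, -0.0]
width: 21.3
gripper_force: 0.0
```

```bash
python3 look.py 3 | tail -1; python3 - <<'E'
from h import *
s=read_state();print(s["eef_pos"].round(1),s["force"].round(1))
a=cv2.imread("pics/scene_3.png")[205:285,225:335]
cv2.imwrite("pics/c5.png",cv2.resize(a,None,fx=5,fy=5,interpolation=2))
import h,functools
h.camera_info=functools.lru_cache(h.camera_info)
for z in(0,10,20,30,40):print(z,np.round(proj("scene",np.r_[s["eef_pos"][:2],z]),1))
E
```

```text
scene [([279, 244], [596.0, -5.0], [616.0, -3.0]), ([280, 261], [656.0, 1.0], [674.0, 3.0]), ([324, 258], [645.0, 100.0], [664.0, 100.0]), ([321, 246], [603.0, 94.0], [623.0, 93.0])]
[ 6.451e+02 -2.900e+01  1.000e-01] [-0.4 -0.2  0.1]
0 [267.  258.3]
10 [266.8 255. ]
20 [266.5 251.6]
30 [266.2 248.2]
40 [265.9 244.8]
```

View pics/c5.png

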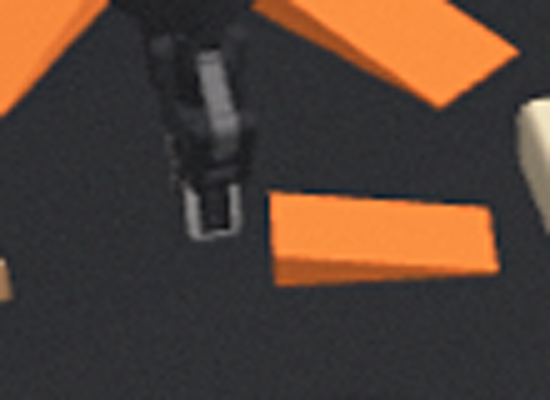

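The fingertip shows at about (267.6,252.6), and a tip on the bench should be near row 258 or lower. So the real tip is about 17-30 mm above its reading, and I'll keep lowering with force checks.

Request:
play_rows:
  deltas: [0,0,3,0,0,0,0.25,0,0,6,0,0,0,0.25,0,0,8,0,0,0,0.25,0,0,8,0,0,0,0.25]

```text
clock: 6.5
eef_pos: [645.0, -29.9, -8.2]
tool_rot: [-3.141, -0.0, 1.867]
force: [0.6, 0.2, 0.5]
width: 21.4
gripper_force: 0.0
```

Request:
play_rows:
  deltas: [0,0,2,0,0,0,0.25,0,0,4,0,0,0,0.25,0,0,4,0,0,0,0.25]

```text
clock: 6.88
eef_pos: [645.1, -29.9, -12.1]
tool_rot: [-3.141, -0.0, 1.867]
force: [-0.2, 0.6, -0.6]
width: 21.3
gripper_force: 0.0
```

Request:
play_rows:
  deltas: [0,0,2,0,0,0,0.25,0,0,4,0,0,0,0.25,0,0,4,0,0,0,0.25]

```text
clock: 7.25
eef_pos: [645.0, -29.9, -16.1]
tool_rot: [-3.141, -0.0, 1.867]
force: [-0.9, 0.3, 0.1]
width: 21.2
gripper_force: 0.0
```

Request:
play_rows:
  deltas: [0,0,2,0,0,0,0.25,0,0,3,0,0,0,0.25,0,0,3,0,0,0,0.25]

```text
clock: 7.62
eef_pos: [645.1, -29.8, -19.0]
tool_rot: [-3.141, -0.0, 1.867]
force: [-1.3, 0.2, 0.6]
width: 21.1
gripper_force: 0.0
```

Request:
play_rows:
  deltas: [0,0,2,0,0,0,0.25,0,0,3,0,0,0,0.25,0,0,3,0,0,0,0.25]

```text
clock: 8.0
eef_pos: [645.1, -29.9, -22.0]
tool_rot: [-3.141, -0.0, 1.867]
force: [0.2, -0.5, 0.7]
width: 21.2
gripper_force: 0.0
```

```bash
python3 look.py 4 | head -1; python3 - <<'E'
from h import *
# finger vs. empty bench: brightness change of scene against the start picture
a=cv2.imread("pics/scene0.png",0);
for k in(3,4):
    d=cv2.medianBlur(cv2.absdiff(a,cv2.imread(f"pics/scene_{k}.png",0)),3)[:,255:278]>25
    r=np.where(d.any(1))[0];print(k,"lowest finger row",r[r<275].max(), np.where(d[r[r<275].max()])[0]+255)
E
```

```text
[645.1 -29.9 -22. ] [ 0.2 -0.5  0.7]
3 lowest finger row 252 [263 264]
4 lowest finger row 259 [263 264 265]
```

The tip is now about 8 mm above the bench, so the real offset is about 30 mm. I'll go 2 mm lower and then push.

Request:
play_rows:
  deltas: [0,0,2,0,0,0,0.25,5,0,2,0,0,0,0.25,10,0,2,0,0,0,0.25,14,0,2,0,0,0,0.25,17,0,2,0,0,0,0.25,20,0,2,0,0,0,0.25,23,0,2,0,0,0,0.25,26,0,2,0,0,0,0.25,29,0,2,0,0,0,0.25,29,0,2,0,0,0,0.25]

```text
clock: 9.35
eef_pos: [636.7, -1.6, -23.9]
tool_rot: [3.142, -0.0, 1.867]
force: [0.3, -0.8, -0.1]
width: 21.3
gripper_force: 0.0
```

```bash
python3 wl.py 5
```

```text
9.35 [636.7  -1.6 -23.9] [ 3.142 -0.     1.867] F [ 0.3 -0.8 -0.1] w 21.3
box [[302.0, 18.0], [421.0, 38.0], [258.0, 284.0], [377.0, 304.0]] tip [617.8 111.6] back [631.3  10.9] len 101.7 wid 50.0 head 1.704
foot along from back 129.1 left of axis 11.5
box [[-0.0, 0.0], [102.0, 0.0], [102.0, 138.0], [0.0, 138.0]] tip [507.5  87.4] back [521.8  42.3] len 47.3 wid 36.6 head 1.879
foot along from back 66.0 left of axis -105.8
```

Request:
play_rows:
  deltas: [3,0,0,0,0,0,0.25,6,0,0,0,0,0,0.25,9,0,0,0,0,0,0.25,11,0,0,0,0,0,0.25,11,0,0,0,0,0,0.25]

```text
clock: 10.02
eef_pos: [633.5, 8.8, -23.9]
tool_rot: [-3.142, -0.0, 1.867]
force: [0.3, 0.5, -0.5]
width: 21.2
gripper_force: 0.0
```

```bash
python3 wl.py 6|grep -A1 -v "\[-"; python3 look.py 6
```

```text
box [[290.0, 23.0], [409.0, 37.0], [259.0, 288.0], [378.0, 302.0]] tip [610.6 120.2] back [628.8  20.8] len 101.1 wid 50.0 head 1.752
foot along from back 119.3 left of axis 4.6
box [[-0.0, 0.0], [107.0, 0.0], [107.0, 171.0], [0.0, 171.0]] tip [505.2  98. ] back [520.3  41. ] len 59.0 wid 39.5 head 1.83
foot along from back 72.0 left of axis -104.3
[633.5   8.6 -23.9] [-0.3  0.6  0.5]
top [([349, 233], [632.0, 20.0], [629.0, 22.0]), ([342, 223], [652.0, 34.0], [648.0, 35.0]), ([299, 231], [634.0, 117.0], [631.0, 117.0]), ([301, 253], [591.0, 112.0], [589.0, 112.0]), ([348, 246], [607.0, 22.0], [604.0, 23.0])]
top [([106, 215], [656.0, 493.0], [653.0, 485.0]), ([101, 221], [644.0, 501.0], [641.0, 493.0]), ([94, 222], [642.0, 515.0], [638.0, 506.0]), ([105, 227], [633.0, 492.0], [629.0, 485.0]), ([109, 223], [641.0, 486.0], [637.0, 478.0])]
scene [([290, 256], [639.0, 23.0], [657.0, 24.0]), ([295, 259], [649.0, 35.0], [667.0, 36.0]), ([329, 255], [635.0, 112.0], [654.0, 111.0]), ([333, 251], [621.0, 121.0], [640.0, 120.0]), ([329, 242], [588.0, 113.0], [608.0, 112.0]), ([294, 242], [589.0, 30.0], [609.0, 31.0])]
```

Request:
play_rows:
  deltas: [3,0,0,0,0,0,0.25,6,0,0,0,0,0,0.25,8,0,0,0,0,0,0.25,8,0,0,0,0,0,0.25]

```text
clock: 10.68
eef_pos: [631.1, 16.5, -23.8]
tool_rot: [3.142, -0.0, 1.867]
force: [1.1, -0.3, 0.3]
width: 21.7
gripper_force: 0.0
```

```bash
python3 wl.py 7|head -3
```

```text
10.68 [631.1  16.5 -23.8] [ 3.142 -0.     1.867] F [ 1.1 -0.3  0.3] w 21.7
box [[279.0, 44.0], [397.0, 54.0], [258.0, 292.0], [377.0, 302.0]] tip [606.1 120.6] back [626.2  27.7] len 95.1 wid 49.5 head 1.784
foot along from back 112.1 left of axis -0.2
```

The wedge is lined up: heading 1.784, with the foot on its axis. I'll square the tool to that heading and push in.

Request:
play_rows:
  deltas: [-3,-1,0,0,0,0.04,0.25,-3,-2,0,0,0,0.08,0.25,0,-2,0,0,0,0.08,0.25,3,-2,0,0,0,0.08,0.25,6,-1.5,0,0,0,0.08,0.25,9,-1,0,0,0,0.08,0.25,12,-1,0,0,0,0.08,0.25,15,-1,0,0,0,0.08,0.25,18,-0.5,0,0,0,0.08,0.25,18,-0.5,0,0,0,0.08,0.25]

```text
clock: 11.98
eef_pos: [626.2, 29.3, -23.7]
tool_rot: [-3.141, 0.005, 1.785]
force: [0.7, -6.5, 1.2]
width: 21.5
gripper_force: 3.4
```

```bash
python3 wl.py 8|head -3; python3 look.py 8 |grep -v "\[10"
```

```text
11.97 [626.2  29.3 -23.7] [-3.141  0.005  1.785] F [ 0.7 -6.5  1.2] w 21.5
box [[263.0, 99.0], [380.0, 99.0], [263.0, 300.0], [380.0, 300.0]] tip [607.3 116.8] back [624.   39.9] len 78.7 wid 48.7 head 1.785
foot along from back 99.7 left of axis 0.2
[626.2  29.3 -23.7] [ 1.9 -7.2 -0.1]
top [([340, 240], [618.0, 37.0], [615.0, 39.0]), ([328, 226], [645.0, 61.0], [642.0, 62.0]), ([300, 232], [632.0, 115.0], [629.0, 115.0]), ([301, 252], [593.0, 112.0], [590.0, 112.0]), ([290, 257], [583.0, 133.0], [580.0, 132.0]), ([339, 248], [602.0, 39.0], [600.0, 40.0])]
scene [([299, 257], [642.0, 43.0], [661.0, 44.0]), ([329, 254], [631.0, 112.0], [650.0, 111.0]), ([334, 250], [617.0, 124.0], [636.0, 123.0]), ([329, 240], [581.0, 113.0], [601.0, 112.0]), ([303, 240], [581.0, 51.0], [601.0, 52.0])]
```

Request:
play_rows:
  deltas: [3,0,0,0,0,0,0.25,6,0,0,0,0,0,0.25,9,0,0,0,0,0,0.25,12,0,0,0,0,0,0.25,15,0,0,0,0,0,0.25,18,0,0,0,0,0,0.25,20,0,0,0,0,0,0.25,20,0,0,0,0,0,0.25]

```text
clock: 13.12
eef_pos: [621.7, 49.3, -23.8]
tool_rot: [-3.141, 0.004, 1.785]
force: [1.6, -6.0, 1.5]
width: 21.3
gripper_force: 3.0
```

```bash
python3 wl.py 9|head -3
```

```text
13.12 [621.7  49.3 -23.8] [-3.141  0.004  1.785] F [ 1.6 -6.   1.5] w 21.3
box [[265.0, 172.0], [378.0, 172.0], [378.0, 300.0], [265.0, 300.0]] tip [608.8 109.3] back [619.6  59.9] len 50.5 wid 47.0 head 1.785
foot along from back 79.2 left of axis 0.0
```

Request:
play_rows:
  deltas: [3,0,0,0,0,0,0.25,6,0,0,0,0,0,0.25,9,0,0,0,0,0,0.25,11,0,0,0,0,0,0.25,13,0,0,0,0,0,0.25,13,0,0,0,0,0,0.25]

```text
clock: 13.92
eef_pos: [618.9, 62.1, -23.8]
tool_rot: [-3.141, 0.004, 1.785]
force: [0.8, -5.3, 1.2]
width: 21.2
gripper_force: 2.9
```

Request:
play_rows:
  deltas: [1,0,0,0,0,0,0.25,2,0,0,0,0,0,0.25,2,0,0,0,0,0,0.25]

```text
clock: 14.3
eef_pos: [618.5, 63.9, -23.8]
tool_rot: [-3.141, 0.004, 1.785]
force: [1.5, -6.4, 1.3]
width: 21.8
gripper_force: 3.1
```

Request:
play_rows:
  deltas: [1,0,0,0,0,0,0.25,2,0,0,0,0,0,0.25,2,0,0,0,0,0,0.25]

```text
clock: 14.68
eef_pos: [618.1, 65.8, -23.8]
tool_rot: [-3.141, 0.004, 1.785]
force: [1.6, -6.3, 1.2]
width: 21.4
gripper_force: 3.0
```

```bash
python3 wl.py 10|head -3
```

```text
14.68 [618.1  65.8 -23.8] [-3.141  0.004  1.785] F [ 1.6 -6.3  1.2] w 21.4
box [[266.0, 231.0], [376.0, 231.0], [376.0, 300.0], [266.0, 300.0]] tip [610.4 100.8] back [615.7  76.4] len 24.9 wid 45.7 head 1.785
foot along from back 62.2 left of axis -0.2
```

Force is still steady at 6 N, so it isn't jammed yet. I'll continue in small steps until the force rises.

Request:
play_rows:
  deltas: [1,0,0,0,0,0,0.25,2,0,0,0,0,0,0.25,2,0,0,0,0,0,0.25]

```text
clock: 15.1
eef_pos: [617.7, 67.8, -23.8]
tool_rot: [-3.141, 0.004, 1.785]
force: [1.2, -6.9, 0.8]
width: 21.5
gripper_force: 3.0
```

Request:
play_rows:
  deltas: [1,0,0,0,0,0,0.25,1.5,0,0,0,0,0,0.25,1.5,0,0,0,0,0,0.25]

```text
clock: 15.48
eef_pos: [617.6, 68.0, -23.8]
tool_rot: [-3.141, 0.005, 1.784]
force: [2.2, -7.8, 0.5]
width: 21.5
gripper_force: 3.9
```

Request:
play_rows:
  deltas: [1,0,0,0,0,0,0.25,1.5,0,0,0,0,0,0.25,1.5,0,0,0,0,0,0.25]

```text
clock: 15.85
eef_pos: [617.5, 68.2, -23.8]
tool_rot: [-3.141, 0.007, 1.784]
force: [1.8, -8.6, 1.2]
width: 21.3
gripper_force: 4.9
```

The wedge has stopped at y≈68 while the command keeps advancing, so it's jammed. One more firm press to confirm.

Request:
play_rows:
  deltas: [2,0,0,0,0,0,0.25,4,0,0,0,0,0,0.25,4,0,0,0,0,0,0.25]

```text
clock: 16.23
eef_pos: [617.2, 68.7, -23.7]
tool_rot: [-3.14, 0.011, 1.782]
force: [3.3, -14.0, 0.8]
width: 21.3
gripper_force: 7.4
```

```bash
python3 wl.py 11|head -3; cp m.py m2.py; python3 look.py 11|head -1; sed -i 's/top0/top_11/;s/scene0/scene_11/;s/59,51/60,60/;s/25,15/24,24/;s/15,23/24,24/;s/24,32/24,24/' m2.py; python3 - <<'E'
from h import *
# level check: scope head / base corners shift between start and now (scene)
a=cv2.imread("pics/scene0.png",0);b=cv2.imread("pics/scene_11.png",0);a2=cv2.imread("pics/top0.png",0);b2=cv2.imread("pics/top_11.png",0)
for n,A,B,(x,y,w,h) in(("scene head",a,b,(350,60,80,80)),("scene FR corner",a,b,(322,214,30,14)),("scene BL corner",a,b,(430,260,35,35)),("top head",a2,b2,(160,60,90,70)),("top table",a2,b2,(0,80,160,130))):
    t=A[y:y+h,x:x+w];r=cv2.matchTemplate(B[y-12:y+h+12,x-12:x+w+12],t,cv2.TM_CCOEFF_NORMED);_,s,_,l=cv2.minMaxLoc(r);print(n,l[0]-12,l[1]-12,round(s,2))
E
```

```text
16.23 [617.2  68.7 -23.7] [-3.14   0.011  1.782] F [  3.3 -14.    0.8] w 21.3
box [[267.0, 243.0], [376.0, 243.0], [376.0, 300.0], [267.0, 300.0]] tip [611.   98.5] back [615.1  79.6] len 19.3 wid 45.3 head 1.782
foot along from back 59.0 left of axis -0.0
[617.2  68.7 -23.7] [  3.8 -14.    1.6]
scene head 12 1 0.94
scene FR corner 1 -2 0.94
scene BL corner 1 3 1.0
top head -12 -1 0.91Traceback (most recent call last):
  File "<stdin>", line 5, in <module>
cv2.error: OpenCV(4.12.0) /io/opencv/modules/imgproc/src/templmatch.cpp:1179: error: (-215:Assertion failed) _img.size().height <= _templ.size().height && _img.size().width <= _templ.size().width in function 'matchTemplate'
```

It's jammed: 14 N with no further motion. The head has swung by 12 px or more, FR has risen and BL has dropped. Now I'll withdraw straight back, then up.

Request:
play_rows:
  deltas: [-5,0,0,0,0,0,0.25,-15,0,0,0,0,0,0.25,-30,0,0,0,0,0,0.25,-50,0,0,0,0,0,0.25,-75,0,-10,0,0,0,0.25,-90,0,-50,0,0,0,0.25,-110,0,-100,0,0,0,0.25,-130,0,-150,0,0,0,0.25,-170,0,-180,0,0,0,0.25,-170,0,-180,0,0,0,0.25]

```text
clock: 17.62
eef_pos: [654.3, -94.9, 159.0]
tool_rot: [3.137, 0.005, 1.779]
force: [-0.6, 0.4, 0.1]
width: 21.2
gripper_force: 0.0
```

```bash
python3 look.py 12; python3 - <<'E'
from h import *
a=cv2.imread("pics/scene_11.png",0);b=cv2.imread("pics/scene_12.png",0);a2=cv2.imread("pics/top_11.png",0);b2=cv2.imread("pics/top_12.png",0)
s0=cv2.imread("pics/scene0.png",0)
for n,A,B,(x,y,w,h) in(("head since withdrawal",a,b,(362,65,80,80)),("head top",a2,b2,(160,70,90,60)),("head since start",s0,b,(355,62,75,75)),("dish",s0,b,(268,282,56,44)),("box",s0,b,(186,242,46,34)),("dropper",s0,b,(474,222,32,44))):
    t=A[y:y+h,x:x+w];r=cv2.matchTemplate(B[y-20:y+h+20,x-20:x+w+20],t,cv2.TM_CCOEFF_NORMED);_,s,_,l=cv2.minMaxLoc(r);print(n,l[0]-20,l[1]-20,round(s,2))
p=cv2.imread("pics/scene_12.png")[50:330,240:520];q=cv2.imread("pics/top_12.png")[50:330,130:410]
cv2.imwrite("pics/end.png",np.hstack([cv2.resize(i,(400,400),interpolation=2) for i in(p,q)]))
E
```

```text
[654.3 -94.9 159. ] [-0.6  0.4  0.1]
top [([316, 229], [639.0, 84.0], [635.0, 84.0]), ([298, 232], [632.0, 119.0], [629.0, 119.0]), ([299, 253], [591.0, 116.0], [588.0, 116.0]), ([269, 261], [574.0, 173.0], [572.0, 171.0]), ([319, 252], [594.0, 78.0], [591.0, 78.0])]
top [([110, 222], [643.0, 484.0], [639.0, 476.0]), ([107, 216], [654.0, 491.0], [651.0, 483.0]), ([101, 221], [644.0, 501.0], [641.0, 493.0]), ([94, 220], [646.0, 515.0], [642.0, 507.0]), ([99, 227], [632.0, 504.0], [629.0, 496.0])]
scene [([313, 238], [574.0, 75.0], [594.0, 75.0]), ([317, 255], [635.0, 84.0], [654.0, 84.0]), ([335, 252], [624.0, 126.0], [643.0, 125.0]), ([330, 238], [573.0, 115.0], [594.0, 115.0])]
head since withdrawal 0 0 1.0
head top 0 0 1.0
head since start 12 1 0.94
dish 0 0 1.0
box 0 0 1.0
dropper 0 0 1.0
```

View pics/end.png

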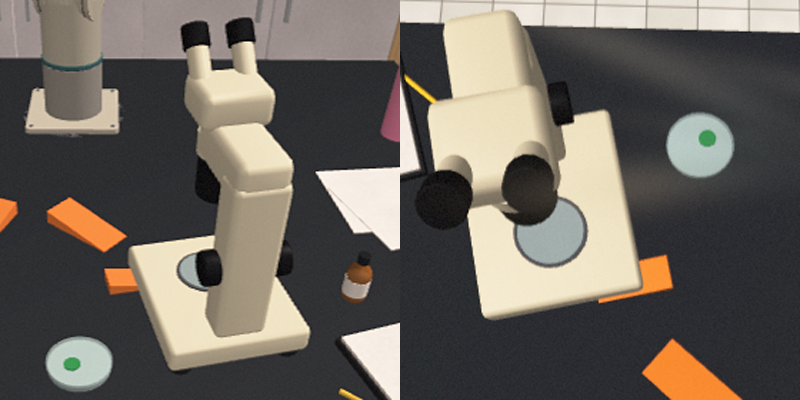

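The wedge is seated under the front right corner (top crop (640,280)). The head hasn't moved since I withdrew, and the dish, slide box and dropper are where they were. Handing in.

```bash
python3 -c "from cell import *;print(finish_job())"
```

```text
the job is handed in; nothing more can be done
None
```

I pushed the orange wedge in from the right under the short foot until it jammed at 14 N; the microscope tipped up off its lean and did not move when the hand withdrew, the dish, slide box and dropper did not move, and the job was handed in at about 18 s.

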